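# Put the seasonings back on the tray in order

## Task

Put the seasonings back in a row on the dark round spots of the wooden tray: the pepper mill on the spot next to the oil bottle, the yellow mustard jar on the spot next to the blue sugar pot, and the salt shaker between the two. Then stand the little red spice tin on top of the mustard jar. Stand each upright, well centred and let go; leave the oil bottle, sugar pot, mug and timer where they are, and do not knock anything over.

Things in the scene. Friction and masses are not known exactly. Their poses are not given: they have to be found in the camera images.
- tray: Flat light-wood tray fixed to the counter, 110 mm (its x) by 440 mm (its y), 12 mm thick, no rim. Three dark inlaid round spots of 62 mm diameter, flush with the top, lie along its long (y) axis at y = -85, 0 and +85 mm, x = 0; the oil bottle and the sugar pot stand on its two ends at about y = +/-175 mm, either way round. Origin at the centre of the underside; top at z = 12 mm.
- oil: Green glass oil bottle with black cap, 56 mm diameter, 160 mm tall, loose, standing on one end of the tray. It stays there. Origin at the centre of its underside, z up when standing; round about z.
- sugar: Blue ceramic sugar pot with a blue lid and a small wooden ball knob, 70 mm diameter at the lid, 89 mm tall with the knob, loose, standing on the other end of the tray. It stays there. Origin at the centre of its underside, z up when standing; round about z.
- mill: Dark-wood pepper mill, loose, 107 mm tall: straight drum of 50 mm diameter up to 80 mm (grip it there, e.g. 65 mm up), above it a narrow steel neck and a 46 mm domed wooden head with a steel bead. About 0.18 kg. Origin at the centre of its underside, z up when standing; round about z.
- salt: White ceramic salt shaker with a steel domed top, loose, 44 mm diameter, 78 mm tall, straight-sided up to 70 mm. About 0.12 kg. Origin at the centre of its underside, z up when standing; round about z.
- jar: Yellow mustard jar with a flat yellow lid and a thin black band under the lid, loose, 70 mm tall; body 58 mm diameter up to 54 mm, lid 60 mm diameter, its flat top at 70 mm. About 0.25 kg. Origin at the centre of its underside, z up when standing; round about z.
- tin: Small red spice tin with a flat red lid and a thin silver band under the lid, loose, 43 mm diameter, 40 mm tall. About 0.06 kg. Origin at the centre of its underside, z up when standing; round about z.
- mug: White mug, bystander, 80 mm diameter, 90 mm tall, handle towards its own +y. Origin at the centre of its underside.
- timer: Orange kitchen timer, a block 45 x 70 x 55 mm (x, y, z) with a white dial on its -x face, bystander. Origin at the centre of its underside.
Mind the look-alikes: they are no part of the job. What is shaped like the mill but pink is not meant.

How it is judged:
By the outcome, as a careful person would: the job done as asked, in the order asked, and still so for the second after the job is handed in, with the robot touching nothing.
It also fails if it takes over 109 s, if anything falls off the work surface, if the arm or the gripper's body presses on something with over 40 N, if the wrist force passes 120 N, or if a joint passes its speed limit or range.

## Robot

A 6-joint arm with a two-finger parallel gripper is mounted at the origin on the work surface. World frame = base frame: x ahead of the robot, y to its left, z up, the work surface at z = 0. Lengths are in mm, angles in degrees, forces in N, time in s.
With the tool pointing down it reaches from about 375 to 975 mm from the base axis. Payload 3.8 kg.
Tool frame: the origin (TCP) lies midway between the tips of the shut fingers; the grasp point (between the pads) lies arm.tcp_to_grasp behind it (arm.tcp_to_grasp is the distance from the TCP to the grasp point, in mm); z points along the fingers, y is the line along which they close (so a half turn about z gives the same grasp; the last joint's range is limited). The gripper opens to 88 mm and grips with 3 to 60 N. Pads are 18 mm wide; open, the fingers measure 123 mm over their backs; the gripper's body (75 mm by 187 mm) begins 45 mm behind the grasp point.
Start: joints at [-74.88, 15.12, 91.902, -0, 72.978, -2.114], TCP at [199.986, -644.689, 238.706] pointing down, gripper open.
Joint ranges: [-150.88, 150.88], [-54.13, 125.18], [17.81, 147.31], [-75.09, 255.09], [0, 152.58], [-146.25, 146.25]. Speed limits (degrees/s): [147.25, 147.25, 180, 180, 180, 180].

## Interface

Orientations are given as [roll, pitch, yaw] about the fixed x, y, z axes, in that order (R = Rz(yaw) Ry(pitch) Rx(roll)).
In Python, from plant import arm, vision gives the robot as it stands.
- The arm moves only by the shell command python3 -m creep 'ROWS'. ROWS is JSON, a list that holds one entry, the list of rows, each a list of 5 numbers: the finger opening in m, from 0 to 0.0881, then the shift along the world's x, y, z in m, then the turn about the world's z in degrees. A call has 1 to 10 rows; each row shifts and turns the commanded pose from where the row before left it; what a row does not reach is not made up. A row lasts 1/12 s, in which the tool goes at most 41.7 mm and 7.16 degrees, less where a joint would pass 70% of its speed; a pose out of reach is approached as far as the arm can. A call is refused whole if a number of a shift passes 0.0417 or a number of a turn 7.16, either way. A call with a gripper value outside its range is refused whole. The fingers move at their own pace and stop on an object; the grip force is fixed at half the most. Time passes only in rows, so rows that do not move let the fingers close. It gives the time, the measured TCP pose, the force, the opening and the grip force at its end, in the units of the state.
- arm.observe(): the state, without advancing time (a new reading comes with each control period).
- vision.get_image(name): name is "side" or "top"; returns a dict with "img" (400x640x3 uint8, blue, green, red), "fx", "fy", "cx", "cy" (pixels), "k1" (the pictures are not rectified: a ray, as slopes to the right and down, at radius r is drawn at 1 + k1 r^2 times it, then the intrinsics apply), "cam_to_world" (4x4, takes a point from camera to world coordinates). Camera axes: x right, y up, looking along -z (the intrinsics and any distortion apply to the point x, -y, -z); pixel columns grow to the right and rows downward; lengths in mm; the calibration is good to about 2 mm. A picture is of the moment at which its call begins. There is no depth.
- arm.job_done(): hands the job in; it is judged then, once.
The state is a dict: "time_s": time; "joint_positions": joint angles; "qd": joint speeds; "joint_efforts": joint torques, N m; "ee_pos": TCP position; "tcp_rot": TCP orientation; "contact_force": force on the tool from outside, world axes, zero at the start; "torque": the same for the moment, N m; "grip_width": finger opening in mm; "grip_force": force on a finger pad.
Only numpy, scipy, OpenCV 4.12 (cv2) and the standard library are available. Lean on these libraries where they do the work, as an engineer would, in place of code of your own. Each camera call takes 0.05 s, during which the arm holds its last target. There are 200 camera calls.

## Working session

There is one attempt and no reset: what is moved stays moved. The work goes in short steps, Python scripts to look and compute and a shell command to move; the robot and the scene stay as the last step left them, time stands still between calls to the robot, and variables do not carry over. Pictures are saved under pics/ and viewed, at most 14 in all, crops included, and the job is handed in when it is done.

```bash
mkdir -p pics; ls; cat > h.py <<'E'
import numpy as np, cv2
from plant import arm, vision
def snap(n,f):
    d=vision.get_image(n); cv2.imwrite('pics/'+f,d['img']); np.save('pics/'+f+'.npy',d,allow_pickle=True); return d
def load(f): return np.load('pics/'+f+'.npy',allow_pickle=True).item()
def ray(d,u,v):
    p=np.array([(u-d['cx'])/d['fx'],(v-d['cy'])/d['fy']]); s=p.copy()
    for _ in range(30): s=p/(1+d['k1']*(s@s))
    M=np.array(d['cam_to_world']); return M[:3,3],M[:3,:3]@np.array([s[0],-s[1],-1.])
def onz(d,u,v,z):
    o,r=ray(d,u,v); return (o+r*(z-o[2])/r[2])[:2]
def proj(d,P):
    M=np.array(d['cam_to_world']); c=M[:3,:3].T@(np.array(P,float)-M[:3,3]); s=np.array([c[0],-c[1]])/-c[2]
    s=s*(1+d['k1']*(s@s)); return s[0]*d['fx']+d['cx'],s[1]*d['fy']+d['cy']
E
python3 - <<'E'
from h import *
for n in('top','side'):
    d=snap(n,n+'0.png'); print(n,np.round(d['cam_to_world'],3).tolist(),d['fx'],d['cx'],d['cy'],d['k1'])
print(arm.observe(),arm.tcp_to_grasp)
E
```

```text
pics
top [[0.015, 0.986, -0.168, 342.834], [-1.0, 0.015, -0.0, -1.217], [0.003, 0.168, 0.986, 1396.264], [0.0, 0.0, 0.0, 1.0]] 429.009512561318 316.89717477118114 202.49284819516518 -0.09753541814417545
side [[-0.997, 0.055, -0.055, 497.006], [-0.077, -0.581, 0.81, 1022.145], [0.013, 0.812, 0.584, 816.396], [0.0, 0.0, 0.0, 1.0]] 492.5640259772319 319.214780274735 198.33610441940866 -0.10356279088218547
{'time_s': 0.1, 'joint_positions': array([-7.48778038e+01,  1.51671042e+01,  9.19733021e+01, -5.54598851e-04,
        7.29778116e+01, -2.11325976e+00]), 'qd': array([-0.03182146, -0.15781703, -0.15263134,  0.09234443,  0.04992875,
       -0.00990417]), 'joint_efforts': array([ 1.35930309e-04, -5.03616893e+01, -3.58070576e+01,  7.31173949e-02,
        2.33961322e-02, -5.85941075e-05]), 'ee_pos': array([ 199.83942128, -644.0640081 ,  237.48710556]), 'tcp_rot': array([-1.79881843e+02, -3.82967385e-03,  1.72356150e+01]), 'contact_force': array([-0.28948112,  0.0735072 , -0.76971075]), 'torque': array([0.0180571 , 0.02985402, 0.01808087]), 'grip_force': 0.0, 'grip_width': 87.7795706979369} 18.700000000000003
```

View pics/top0.png

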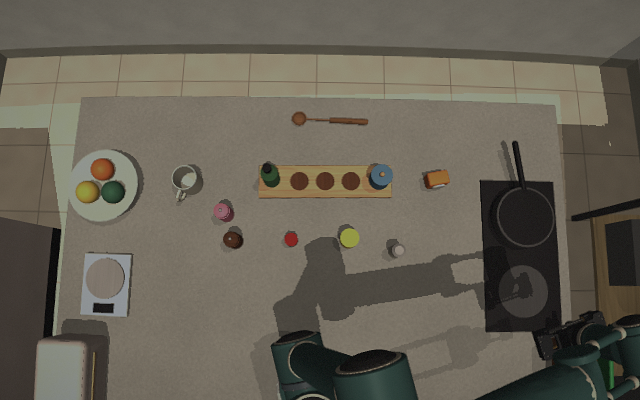

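View pics/side0.png

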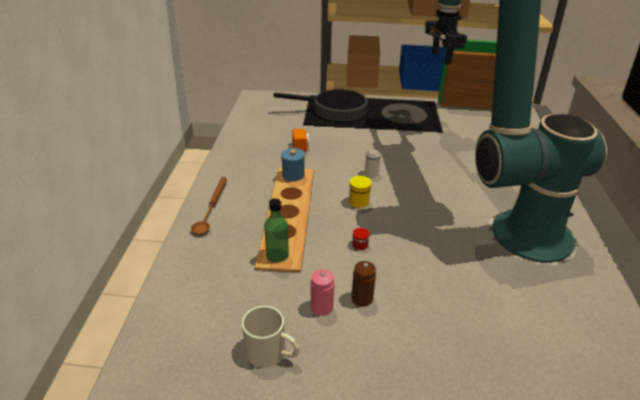

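Top view: the oil bottle is at (270,175) and the sugar pot at (381,175). The spots are at about (300,181), (325,181) and (351,181). The brown mill is at (232,240), the tin at (291,239), the jar at (349,238) and the salt at (397,250); the pink mill (223,211) is the decoy. In the side view the mill is at (363,283), the tin at (361,239), the jar at (360,192) and the salt at (373,164).

```bash
cat > m.py <<'E'
from h import *
def comps(d,roi,f,n=1,mn=15):
    x0,y0,x1,y1=roi; im=d['img'][y0:y1,x0:x1]; h=cv2.cvtColor(im,cv2.COLOR_BGR2HSV).astype(int)
    m=f(h[...,0],h[...,1],h[...,2]).astype('uint8')
    k,l,s,c=cv2.connectedComponentsWithStats(m)
    o=[]
    for i in sorted(range(1,k),key=lambda i:-s[i,4])[:n]:
        if s[i,4]>=mn: o.append((c[i]+[x0,y0],s[i]+np.array([x0,y0,0,0,0]),(l==i)))
    return o
brown=lambda h,s,v:(((h<14)|(h>172))&(s>90)&(v<110))
yel=lambda h,s,v:(h>20)&(h<35)&(s>170)&(v>90)
red=lambda h,s,v:((h<6)|(h>174))&(s>170)&(v>60)
E
python3 - <<'E'
from m import *
t=load('top0.png');s=load('side0.png')
for nm,roi,f,n in [('spots',(285,165,368,197),brown,3),('mill',(218,226,248,254),brown,1),('jar',(335,224,363,252),yel,1),('tin',(280,228,302,250),red,1)]:
    for c,b,_ in comps(t,roi,f,n): print('T',nm,c.round(1),b,{z:onz(t,*c,z).round(1).tolist() for z in (12,40,70,100)})
for nm,roi,f,n in [('spots',(265,180,318,242),brown,3),('mill',(345,255,382,310),brown,1),('jar',(345,174,376,212),yel,2),('tin',(350,226,373,252),red,2)]:
    for c,b,_ in comps(s,roi,f,n): print('S',nm,c.round(1),b,{z:onz(s,*c,z).round(1).tolist() for z in (12,40,70,100)})
a=cv2.resize(t['img'][220:264,215:415],None,fx=4,fy=4,interpolation=2)
b=cv2.resize(s['img'][145:310,330:400],None,fx=3.4,fy=3.4,interpolation=2)
cv2.imwrite('pics/a.png',np.hstack([cv2.copyMakeBorder(a[:, :480],0,b.shape[0]-a.shape[0],0,0,0),b]) if 0 else np.vstack([a[:, :800],np.hstack([cv2.rotate(b,cv2.ROTATE_90_CLOCKWISE),np.zeros((b.shape[1],800-b.shape[0],3),'uint8')])]))
E
```

```text
T spots [324.7 180.7] [316 172  18  18 248] {12: [652.5, -25.8], 40: [646.2, -25.3], 70: [639.5, -24.8], 100: [632.8, -24.2]}
T spots [350.5 180.6] [342 172  18  18 248] {12: [654.0, -111.3], 40: [647.7, -109.0], 70: [640.9, -106.6], 100: [634.2, -104.3]}
T spots [298.9 180.6] [291 172  18  18 247] {12: [651.2, 59.2], 40: [645.0, 58.0], 70: [638.3, 56.7], 100: [631.6, 55.4]}
T mill [232.4 239.6] [223 232  20  16 234] {12: [452.9, 270.7], 40: [450.7, 265.2], 70: [448.3, 259.3], 100: [445.9, 253.4]}
T tin [290.8 239. ] [285 233  13  13 129] {12: [458.1, 81.4], 40: [455.8, 79.7], 70: [453.3, 77.9], 100: [450.8, 76.1]}
S spots [287.8 210.2] [277 206  21  11 127] {12: [653.2, -30.8], 40: [647.8, 5.9], 70: [642.0, 45.1], 100: [636.1, 84.4]}
S spots [290.7 192.3] [282 189  18   9 101] {12: [655.8, -114.9], 40: [650.3, -75.4], 70: [644.3, -32.9], 100: [638.4, 9.5]}
S spots [290.6 230.7] [289 226   6  11  37] {12: [634.7, 55.0], 40: [629.9, 88.7], 70: [624.8, 124.7], 100: [619.7, 160.8]}
S mill [363.2 283.4] [352 262  24  44 767] {12: [448.1, 226.2], 40: [449.8, 253.9], 70: [451.6, 283.6], 100: [453.4, 313.3]}
S jar [359.5 190.8] [349 176  22  32 547] {12: [460.8, -141.1], 40: [462.1, -100.6], 70: [463.4, -57.2], 100: [464.8, -13.8]}
S tin [360.8 233.5] [353 228  17  12 163] {12: [455.3, 49.8], 40: [456.8, 83.7], 70: [458.3, 119.9], 100: [459.9, 156.2]}
S tin [359.3 244.8] [353 240  14  10  92] {12: [458.6, 93.7], 40: [460.0, 126.1], 70: [461.4, 160.7], 100: [462.8, 195.3]}
```

View pics/a.png

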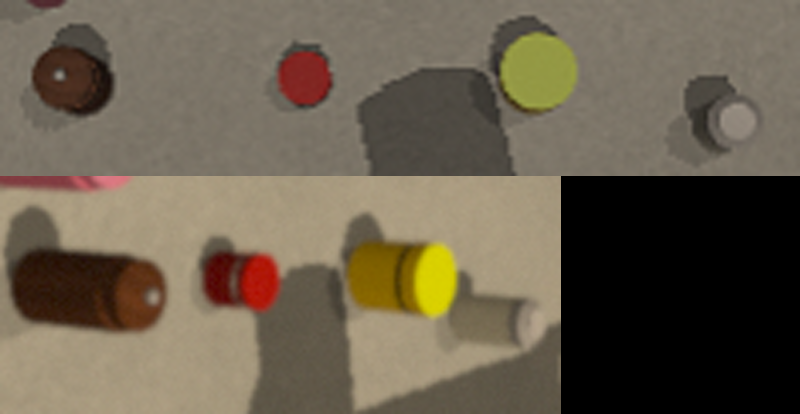

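```bash
python3 - <<'E'
from m import *
t=load('top0.png');s=load('side0.png')
y2=lambda h,s,v:(h>18)&(h<38)&(s>110)&(v>110)
for c,b,_ in comps(t,(330,220,366,256),y2,1): print('T jar',c,b,onz(t,*c,70))
for c,b,_ in comps(s,(345,174,376,212),lambda h,s,v:(s>200)&(v>195),2): print('S jar bright',c,b,onz(s,*c,70))
def peak(d,roi,th):
    x0,y0,x1,y1=roi; g=cv2.cvtColor(d['img'][y0:y1,x0:x1],6).astype(float); w=np.clip(g-th,0,None); Y,X=np.mgrid[y0:y1,x0:x1]; return (w*X).sum()/w.sum(),(w*Y).sum()/w.sum(),g.max()
def tri(a,b):
    o1,r1=ray(t,*a);o2,r2=ray(s,*b); r1/=np.linalg.norm(r1);r2/=np.linalg.norm(r2)
    k=np.linalg.lstsq(np.c_[r1,-r2],o2-o1,rcond=None)[0]; p,q=o1+k[0]*r1,o2+k[1]*r2; return (p+q)/2,np.linalg.norm(p-q)
a=peak(t,(226,235,234,243),90); b=peak(s,(358,258,372,272),100); print('bead',a,b,onz(t,a[0],a[1],106),tri(a[:2],b[:2]))
g=cv2.cvtColor(t['img'],6); print(g[240:262,386:412])
c=comps(t,(212,200,236,224),lambda h,s,v:(h>160)&(s>80),1)[0]; print('pink',c[0],onz(t,*c[0],80))
E
```

```text
T jar [349.15972222 237.37152778] [340 228  19  20 288] [ 461.01831851 -102.76108501]
S jar bright [360.06818182 181.3125    ] [350 176  21  12 176] [ 462.27111942 -103.0605915 ]
bead (np.float64(229.4296875), np.float64(238.4609375), np.float64(129.0)) (np.float64(364.7719298245614), np.float64(259.60885167464113), np.float64(157.0)) [448.57603561 261.32581713] (array([449.70136537, 259.2578421 , 115.22786266]), np.float64(3.7756420524068184))
[[120  79  69  72  72  74  73  73  72  72  68 114 122 118 116 114 117 122
  119 119 119 115 114 117 120 120]
 [117  77  71  72  74  74  72  71  74  74  72  71 114 121 119 115 115 122
  121 120 115 114 118 121 120 120]
 [ 80  70  72  73  72  73  73  76  74  73  72  72  70 123 116 116 116 118
  120 118 116 114 119 119 117 120]
 [ 81  71  73  72  73  72  74  73  70  71  74  81  81 109 107 114 117 118
  117 117 119 118 116 117 116 115]
 [ 77  72  72  70  73  72  72  69  60  74  89  87  88  86  86  95 107 117
  119 115 114 118 114 120 117 115]
 [ 81  73  74  73  72  71  59  57  87  87  85  90  98  98 101  97  91 104
  112 117 116 114 113 118 118 11
[... 1108 characters left out ...]
02  83  71  65  61  68  86 100 103 112 108 111 112 113 119
  116 117 116 116 115 116 112 114]
 [100 100 101 103 104  91  76  75  71  68  76  91 118 114 115 113 117 120
  118 115 115 115 116 119 116 115]
 [102  99 100 101 103 104  94  96  86  94 104 110 117 117 114 116 118 120
  117 118 114 116 118 117 117 118]
 [102  99  98  99 102 102 105 105 106 120 120 119 118 115 115 117 118 117
  117 119 117 117 117 113 113 117]
 [105 103  98  97 104 107 117 116 122 120 121 122 118 118 115 118 119 117
  118 118 117 118 116 112 112 115]
 [117 115 105 102 118 122 119 116 120 120 120 120 118 116 117 119 120 117
  117 116 117 119 116 116 114 115]]
pink [223.37053571 211.96428571] [532.87844014 289.54636174]
```

```bash
python3 - <<'E'
from m import *
t=load('top0.png');s=load('side0.png')
print('salt',onz(t,399.3,250,77),onz(t,398.8,249.6,70),onz(s,373.5,156,76))
h=cv2.cvtColor(t['img'],40).astype(int); 
print(cv2.cvtColor(t['img'],6)[228:252,220:246])
for c in [(230.6,239,92),(231,239.3,85)]: print('mill',onz(t,*c))
for P in [(449,259,107),(449,259,80),(449,259,0),(450,255,107),(450,255,0)]: print(P,np.round(proj(t,P),1),np.round(proj(s,P),1))
g=cv2.cvtColor(s['img'],6); print(g[257:312:3,346:384])
E
```

```text
salt [ 423.49142005 -257.02245443] [ 425.13770577 -256.83678953] [ 424.35175212 -232.18819536]
[[119 117 117 117 119 121 121 121 115  68  72  73  74  72  74  75  74  73
   72  88 118 121 120 121 120 119]
 [119 118 117 118 120 122 120 121 115  74  75  76  75  75  74  74  75  76
   72  69  90 119 118 121 122 122]
 [118 118 120 120 120 121 120 116  71  74  73  75  73  76  77  75  76  74
   75  75  71  89 121 121 122 120]
 [120 119 119 119 118 120 121 110  70  60  48  53  64  65  72  74  75  75
   78  76  72  94 121 120 120 119]
 [122 120 117 121 120 118 111  51  40  38  41  43  45  37  33  41  61  73
   76  74  72  88 120 120 118 118]
 [120 118 119 124 118  88  41  44  46  50  45  44  46  44  43  31  33  53
   73  75  74  70  87 120 118 118]
 [122 118 121 119  90  38  41  48  49  50  49  48  48  48  49  48  36  24
   29  56  72  71  91 121 116 117]
 [120 118 121 117  54  39  46  46  49  50  51  52  52  52  52  52  50  40
   32  19  39  60  94 122 117 116]
 [119 117 117  91  38  43  44  46  46  47  53  49  52  53  50  54  47  39
   50  20  19  32  88 125 119 119]
 [120 118 116  59  45  4
[... 4214 characters left out ...]
  39  32  38  62 106 137 148 155 153 157 158 154 154
  155 156]
 [ 88  90  88  89  89  82  68  48  33  25  32  29  28  33  30  31  32  27
   30  31  30  32  33  33  39  68 103 126 135 140 149 154 159 156 156 155
  154 156]
 [ 88  90  91  89  90  89  88  84  77  62  54  45  42  39  37  34  36  35
   36  46  57  67  84 108 123 134 131 131 134 131 136 146 152 155 154 153
  154 155]
 [147 140 137 133 125 109 106 108 121 125 120 117 117 119 123 126 130 130
  129 131 136 134 133 133 132 130 132 132 137 135 137 140 150 155 157 157
  159 157]
 [159 155 157 158 156 157 158 157 160 161 155 148 138 131 134 135 134 134
  135 135 132 134 134 131 133 133 132 135 134 133 134 139 147 155 152 156
  158 158]]
```

```bash
python3 -m creep '[[[0.088,0.03,0.027,0,0],[0.088,0.03,0.027,0,0],[0.088,0.03,0.027,0,0],[0.088,0.03,0.027,0,0],[0.088,0.03,0.027,0,0],[0.088,0.03,0.027,0,0],[0.088,0.03,0.027,0,0],[0.088,0.03,0.027,0,0],[0.088,0,0.04,0,0],[0.088,0,0.04,0,0]]]'
python3 -m creep '[[[0.088,0,0.04,0,0],[0.088,0,0.04,0,0],[0.088,0,0.04,0,0],[0.088,0,0.04,0,0],[0.088,0,0.04,0,0],[0.088,0,0.04,0,0],[0.088,0,0.04,0,0],[0.088,0,0.04,0,0],[0.088,0,0.04,0,0],[0.088,0,0.04,0,0]]]'
```

```text
time_s: 0.93
ee_pos: [441.1, -346.9, 237.7]
tcp_rot: [-179.9, 0.0, 17.3]
contact_force: [-0.1, 0.2, -0.3]
grip_width: 87.8
grip_force: 0.0
time_s: 1.77
ee_pos: [439.2, 53.1, 238.5]
tcp_rot: [180.0, -0.0, 17.2]
contact_force: [1.7, 0.2, 0.7]
grip_width: 87.9
grip_force: 0.0
```

```bash
python3 -m creep '[[[0.088,0.01,0.04,0,0],[0.088,0,0.04,0,0],[0.088,0,0.04,0,0],[0.088,0,0.04,0,0],[0.088,0,0.03,0,0],[0.088,0,0.015,0,0],[0.088,0,0,0,0],[0.088,0,0,0,0]]]'
python3 - <<'E'
from h import *
d=snap('side','s1.png'); t=snap('top','t1.png')
cv2.imwrite('pics/s1c.png',np.hstack([cv2.resize(x,(400,480),interpolation=2) for x in (d['img'][190:310,300:400],t['img'][170:290,190:290])]))
E
```

```text
time_s: 2.43
ee_pos: [449.4, 256.7, 238.1]
tcp_rot: [180.0, 0.1, 17.4]
contact_force: [-0.1, 0.1, -0.1]
grip_width: 87.8
grip_force: 0.0
```

View pics/s1c.png

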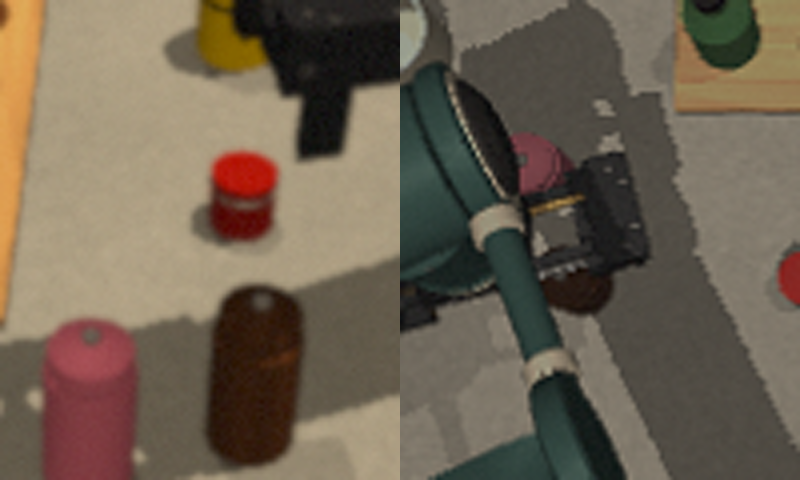

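The two crops show the open gripper above and beyond the mill (top crop ~(585,240)), lined up with it within parallax. The pink decoy is clear of the finger line, so I descend.

```bash
python3 -m creep '[[[0.088,0,0.002,-0.04,0],[0.088,0,0,-0.04,0],[0.088,0,0,-0.04,0],[0.088,0,0,-0.04,0],[0.088,0,0,-0.022,0],[0.088,0,0,-0.01,0],[0.088,0,0,0,0],[0.02,0,0,0,0],[0.02,0,0,0,0],[0.02,0,0,0,0]]]'
python3 -m creep '[[[0.02,0,0,0,0],[0.02,0,0,0,0],[0.02,0,0,0,0],[0.02,0,0,0,0],[0.02,0,0,0,0],[0.02,0,0,0,0]]]'
```

```text
time_s: 3.37
ee_pos: [452.1, 259.1, 49.2]
tcp_rot: [-180.0, -0.3, 17.2]
contact_force: [0.1, -0.2, 0.9]
grip_width: 69.8
grip_force: 0.0
time_s: 3.87
ee_pos: [450.7, 259.0, 47.8]
tcp_rot: [-180.0, -0.1, 17.2]
contact_force: [-0.5, 1.3, 5.9]
grip_width: 49.3
grip_force: 30.0
```

```bash
python3 -m creep '[[[0.02,0,0,0.02,0],[0.02,0,0,0.04,0],[0.02,0,0,0.04,0],[0.02,0,0,0.02,0],[0.02,0.025,-0.025,0,6.6],[0.02,0.025,-0.025,0,6.6],[0.02,0.025,-0.025,0,6.6],[0.02,0.025,-0.025,0,6.6],[0.02,0.025,-0.025,0,6.6],[0.02,0.025,-0.025,0,6.6]]]'
python3 -m creep '[[[0.02,0.025,-0.025,0,6.6],[0.02,0.02,-0.02,0,6.6],[0.02,0.006,-0.005,0,6.6],[0.02,0,0,0,6.6],[0.02,0,0,0,6.8],[0.02,0,0,0,0],[0.02,0,0,0,0],[0.02,0,0,0,0]]]'
```

```text
time_s: 4.7
ee_pos: [600.1, 106.8, 165.6]
tcp_rot: [-179.9, 0.1, 57.2]
contact_force: [0.3, 0.9, -1.7]
grip_width: 49.3
grip_force: 30.0
time_s: 5.37
ee_pos: [650.4, 58.4, 166.0]
tcp_rot: [-179.9, 0.0, 89.9]
contact_force: [0.5, -0.3, -2.0]
grip_width: 49.2
grip_force: 30.0
```

```bash
python3 -m creep '[[[0.02,0.001,0.001,-0.03,0],[0.02,0,0,-0.03,0],[0.02,0,0,-0.025,0],[0.02,0,0,-0.01,0],[0.02,0,0,0,0],[0.02,0,0,0,0],[0.02,0,0,0,0]]]'
python3 - <<'E'
from m import *
s=snap('side','s2.png'); t=snap('top','t2.png'); print(arm.observe()['ee_pos'])
cv2.imwrite('pics/s2c.png',np.hstack([cv2.resize(x,(400,480),interpolation=2) for x in (s['img'][150:270,250:350],t['img'][140:212,270:330])]))
E
```

```text
time_s: 5.95
ee_pos: [653.5, 59.5, 73.7]
tcp_rot: [179.8, -0.0, 90.0]
contact_force: [0.7, -0.1, -1.1]
grip_width: 49.0
grip_force: 30.0
[653.87398901  59.4770276   74.24836705]
```

View pics/s2c.png

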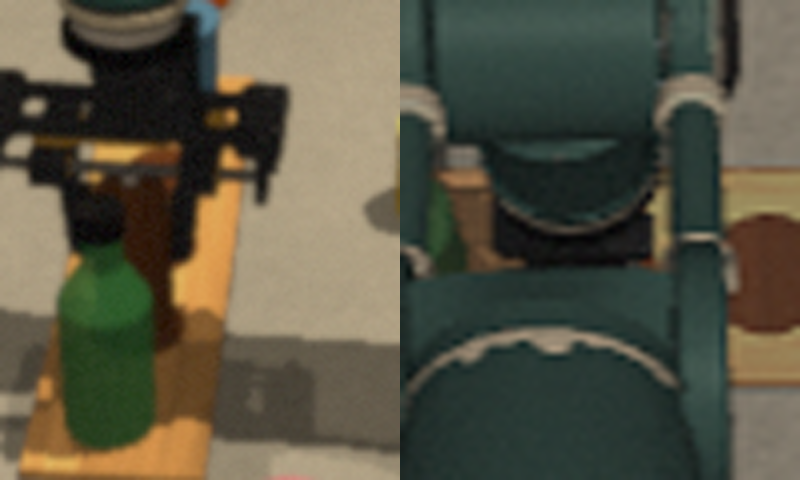

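The mill hangs upright just above its spot behind the oil bottle, seen in the left crop at ~(150,250); the view is too occluded to measure. I set it down.

```bash
python3 -m creep '[[[0.02,-0.0015,0,-0.008,0],[0.02,0,0,-0.004,0],[0.02,0,0,-0.0015,0],[0.02,0,0,0,0],[0.02,0,0,0,0],[0.02,0,0,0,0]]]'
```

```text
time_s: 6.55
ee_pos: [650.7, 59.3, 59.6]
tcp_rot: [180.0, 0.0, 90.0]
contact_force: [-1.2, -0.9, 6.3]
grip_width: 49.4
grip_force: 30.0
```

```bash
python3 -m creep '[[[0.088,0,0,0,0],[0.088,0,0,0,0],[0.088,0,0,0,0],[0.088,0,0,0,0],[0.088,0,0,0.01,0],[0.088,0,0,0.04,0],[0.088,0,0,0.04,0],[0.088,0,0,0.04,0],[0.088,0,0,0.03,0],[0.088,-0.02,-0.018,0,0]]]'
python3 -m creep '[[[0.088,-0.025,-0.024,0,0],[0.088,-0.03,-0.024,0,0],[0.088,-0.03,-0.024,0,0],[0.088,-0.03,-0.024,0,0],[0.088,-0.03,-0.024,0,0],[0.088,-0.02,-0.02,0,0],[0.088,-0.004,-0.004,0,0],[0.088,0,0,0,0],[0.088,0,0,0,0]]]'
python3 - <<'E'
from m import *
s=snap('side','s3.png'); t=snap('top','t3.png')
cv2.imwrite('pics/s3c.png',np.hstack([cv2.resize(x,(400,480),interpolation=2) for x in (s['img'][150:270,250:350],t['img'][140:212,270:330])]))
E
```

```text
time_s: 7.38
ee_pos: [637.6, 43.5, 228.7]
tcp_rot: [179.0, -0.1, 90.1]
contact_force: [0.5, -0.2, 0.8]
grip_width: 88.0
grip_force: 0.0
time_s: 8.13
ee_pos: [462.2, -102.6, 219.0]
tcp_rot: [179.9, -0.0, 90.0]
contact_force: [0.8, -0.4, -0.0]
grip_width: 87.9
grip_force: 0.0
```

View pics/s3c.png

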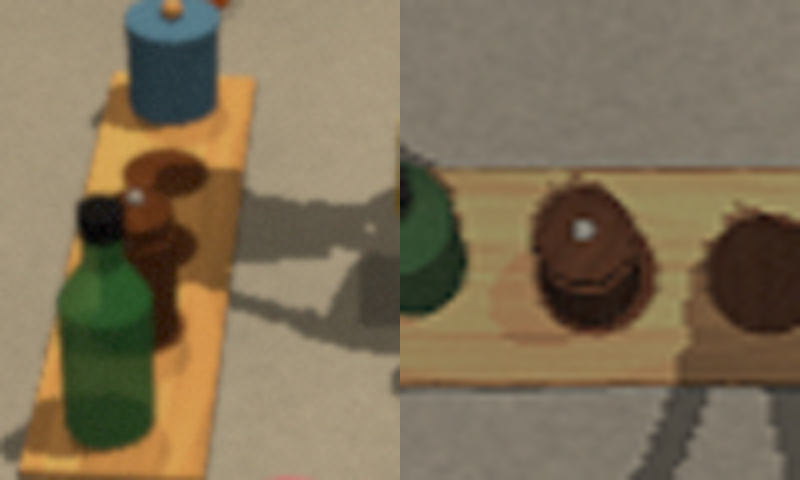

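```bash
python3 - <<'E'
from m import *
t=load('t3.png')
print('head',onz(t,297.6-.4,174.9-.4,104),'bead',onz(t,297.1,174.1,118))
for z in(12,92,104,118): print(z,proj(t,(651.2,59.2,z)))
g=cv2.cvtColor(t['img'],6); print(g[164:192,284:312])
E
```

```text
head [650.07633684  61.04238477] bead [647.99898419  60.70328685]
12 (np.float64(298.95180745668625), np.float64(180.6467184450575))
92 (np.float64(297.9624993870151), np.float64(175.05136634345823))
104 (np.float64(297.8040431644552), np.float64(174.15491123569888))
118 (np.float64(297.6156004696528), np.float64(173.08871806477052))
[[123 124 122 124 126 120 123 126 119 119 121 120 119 119 122 121 124 122
  121 118 119 122 121 120 120 123 122 123]
 [105 104 106 105 104 104 103 104 112 119 111 100  96  95  95  94  94  93
   94  93  93  93 100 105  97  89  90  90]
 [130 132 133 133 133 133 133 134 135 137 137 111  86 120 140 137 136 135
  133 131 133 132 131 131 131 131 130 130]
 [125 125 127 127 127 130 132 133 108 122 113  88  90  91  90  87 121 138
  133 132 132 132 132 133 132 132 132 132]
 [124 124 123 124 123 123 122 128 104  84  76  60  48  41  41  48  69 119
  137 134 132 130 133 132 131 132 132 131]
 [131 129 129 128 130 130 133 109  73  51  43  49  50  45  45  44  45  52
  118 140 137 135 134 135 134 134 137 137]
 [137 135 136 135 134 135 111  82  60  44  48  49  49  49  48 
[... 1812 characters left out ...]
122 123 123 122 121 124 126 109  66  30  25  24  29  27  26  26  30  30
   32  29  50  59  84 126 137 137 136 140]
 [120 122 120 121 120 121 121 126  93  45  35  25  24  21  25  29  32  26
   38  46  52  70 120 140 138 136 136 141]
 [127 121 122 121 121 121 121 123 126  94  53  44  36  25  27  22  34  34
   50  56  84 126 138 138 135 137 139 139]
 [131 126 118 119 117 118 121 120 120 123 114  86  58  51  52  58  57  57
   81  95 116 130 130 128 128 128 128 130]
 [121 111 104 105 106 104 106 107 106 106 106 109 108 111 109  97 103 121
  127 125 124 125 123 124 125 125 126 126]
 [127 128 130 119 112 114 113 112 112 114 114 123 129 128 128 130 129 127
  127 129 127 127 128 129 130 129 128 130]]
```

The mill stands centred on its spot: its head is at (297.4,174.7) against an expected (297.8,174.3), so about 1–2 mm off. Next is the jar.

```bash
python3 -m creep '[[[0.088,0,0,-0.04,0],[0.088,0,0,-0.04,0],[0.088,0,0,-0.04,0],[0.088,0,0,-0.04,0],[0.088,0,0,-0.03,0],[0.088,0,0,-0.012,0],[0.088,0,0,0,0],[0.03,0,0,0,0],[0.03,0,0,0,0],[0.03,0,0,0,0]]]'
python3 -m creep '[[[0.03,0,0,0,0],[0.03,0,0,0,0],[0.03,0,0,0,0],[0.03,0,0,0,0]]]'
```

```text
time_s: 9.07
ee_pos: [463.6, -102.8, 17.9]
tcp_rot: [179.8, 0.1, 90.1]
contact_force: [0.9, 0.8, -0.5]
grip_width: 70.2
grip_force: 0.0
time_s: 9.4
ee_pos: [463.2, -103.0, 17.7]
tcp_rot: [179.8, 0.0, 90.0]
contact_force: [2.0, 1.3, 7.0]
grip_width: 58.4
grip_force: 30.0
```

```bash
python3 -m creep '[[[0.03,0,0,0.02,0],[0.03,0,0,0.035,0],[0.03,0.02,0,0.015,0],[0.03,0.038,-0.002,0,0],[0.03,0.038,-0.002,0,0],[0.03,0.038,-0.002,0,0],[0.03,0.038,-0.002,0,0],[0.03,0.018,0,0,0],[0.03,0,0,0,0],[0.03,0,0,0,0]]]'
python3 -m creep '[[[0.03,0,0,-0.03,0],[0.03,0,0,-0.015,0],[0.03,0,0,-0.006,0],[0.03,0,0,0,0],[0.03,0,0,0,0],[0.03,0,0,0,0]]]'
```

```text
time_s: 10.23
ee_pos: [651.1, -110.6, 84.8]
tcp_rot: [-179.8, -0.0, 90.0]
contact_force: [-0.2, -0.0, -3.1]
grip_width: 58.5
grip_force: 30.0
time_s: 10.73
ee_pos: [651.8, -110.9, 36.2]
tcp_rot: [179.9, 0.0, 90.0]
contact_force: [-0.4, -0.1, -2.0]
grip_width: 58.6
grip_force: 30.0
```

```bash
python3 -m creep '[[[0.03,0.002,-0.0005,-0.003,0],[0.03,0,0,-0.003,0],[0.03,0,0,-0.001,0],[0.03,0,0,0,0],[0.03,0,0,0,0]]]'
```

```text
time_s: 11.15
ee_pos: [654.7, -111.5, 29.8]
tcp_rot: [179.9, 0.0, 90.0]
contact_force: [0.6, -0.7, 4.3]
grip_width: 58.4
grip_force: 30.0
```

```bash
python3 -m creep '[[[0.088,0,0,0,0],[0.088,0,0,0,0],[0.088,0,0,0,0],[0.088,0,0,0.015,0],[0.088,0,0,0.04,0],[0.088,0,0,0.04,0],[0.088,0,0,0.04,0],[0.088,-0.02,-0.013,0,0],[0.088,-0.033,-0.02,0,0],[0.088,-0.033,-0.02,0,0]]]'
python3 -m creep '[[[0.088,-0.033,-0.02,0,0],[0.088,-0.033,-0.02,0,0],[0.088,-0.033,-0.02,0,0],[0.088,-0.03,-0.02,0,0],[0.088,-0.014,-0.012,0,0],[0.088,0,0,0,0],[0.088,0,0,0,0]]]'
python3 - <<'E'
from m import *
s=snap('side','s4.png'); t=snap('top','t4.png')
cv2.imwrite('pics/s4c.png',np.hstack([cv2.resize(x,(400,480),interpolation=2) for x in (s['img'][140:260,250:350],t['img'][140:212,320:380])]))
y2=lambda h,s,v:(h>18)&(h<38)&(s>110)&(v>110)
print(proj(t,(654,-111.3,82)))
for h in [(20,110),(22,120)]:
  for c,b,_ in comps(t,(333,160,366,192),lambda H,S,V:(H>22)&(H<38)&(S>120)&(V>100),2): print(c,b,onz(t,*c,82))
E
```

```text
time_s: 11.98
ee_pos: [568.1, -164.5, 165.8]
tcp_rot: [179.8, 0.1, 90.2]
contact_force: [-0.1, -0.2, -0.6]
grip_width: 88.1
grip_force: 0.0
time_s: 12.57
ee_pos: [424.2, -256.7, 164.1]
tcp_rot: [179.9, 0.0, 89.9]
contact_force: [0.4, -0.4, 1.2]
grip_width: 88.5
grip_force: 0.0
(np.float64(352.32626575133247), np.float64(175.76491782902917))
[352.37142857 176.20357143] [343 167  19  19 280] [ 652.58684161 -111.44263516]
[352.37142857 176.20357143] [343 167  19  19 280] [ 652.58684161 -111.44263516]
```

View pics/s4c.png

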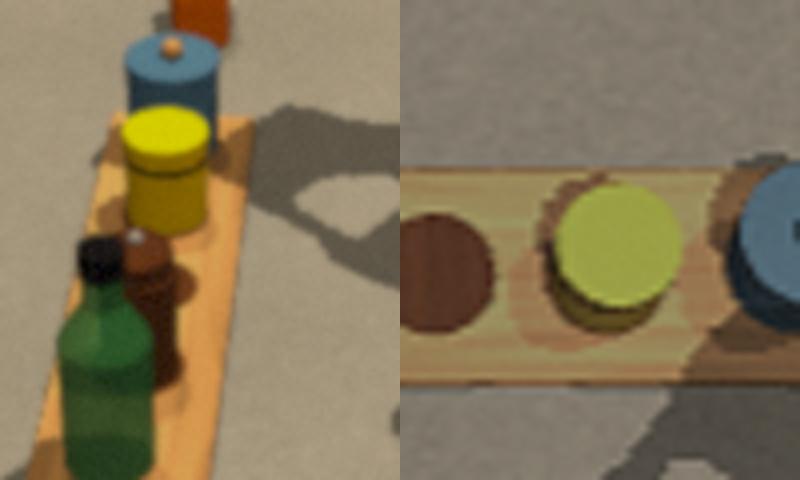

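The jar stands centred: its lid is at (352.4,176.2) against an expected (352.3,175.8). Next is the salt.

```bash
python3 -m creep '[[[0.088,0,0,-0.04,0],[0.088,0,0,-0.04,0],[0.088,0,0,-0.036,0],[0.088,0,0,-0.016,0],[0.088,0,0,-0.006,0],[0.088,0,0,0,0],[0.02,0,0,0,0],[0.02,0,0,0,0],[0.02,0,0,0,0],[0.02,0,0,0,0]]]'
python3 -m creep '[[[0.02,0,0,0,0],[0.02,0,0,0,0],[0.02,0,0,0,0],[0.02,0,0,0,0]]]'
```

```text
time_s: 13.5
ee_pos: [425.8, -257.0, 26.9]
tcp_rot: [179.8, 0.1, 90.0]
contact_force: [0.6, -0.5, 0.8]
grip_width: 63.6
grip_force: 0.0
time_s: 13.83
ee_pos: [424.9, -256.5, 25.7]
tcp_rot: [179.9, 0.0, 90.0]
contact_force: [0.5, 0.4, 2.2]
grip_width: 43.3
grip_force: 30.0
```

```bash
python3 -m creep '[[[0.02,0,0,0.02,0],[0.02,0,0,0.04,0],[0.02,0,0,0.04,0],[0.02,0.015,0.015,0.03,0],[0.02,0.028,0.028,0,0],[0.02,0.028,0.028,0,0],[0.02,0.028,0.028,0,0],[0.02,0.028,0.028,0,0],[0.02,0.028,0.028,0,0],[0.02,0.028,0.028,0,0]]]'
python3 -m creep '[[[0.02,0.028,0.028,0,0],[0.02,0.015,0.018,0,0],[0.02,0.002,0.002,0,0],[0.02,0,0,0,0],[0.02,0,0,0,0],[0.02,0,0,-0.03,0],[0.02,0,0,-0.04,0],[0.02,0,0,-0.03,0],[0.02,0,0,-0.01,0],[0.02,0,0,0,0]]]'
python3 -m creep '[[[0.02,0,0,0,0],[0.02,0,0,0,0]]]'
```

```text
time_s: 14.67
ee_pos: [608.1, -71.6, 154.7]
tcp_rot: [-179.9, 0.0, 90.0]
contact_force: [1.2, 0.1, -0.0]
grip_width: 43.2
grip_force: 30.0
time_s: 15.5
ee_pos: [648.1, -26.3, 41.3]
tcp_rot: [-179.5, -0.0, 89.9]
contact_force: [-0.5, -0.1, -0.5]
grip_width: 43.6
grip_force: 30.0
time_s: 15.67
ee_pos: [654.2, -26.0, 47.7]
tcp_rot: [179.8, 0.0, 90.0]
contact_force: [0.4, -0.2, -0.6]
grip_width: 43.2
grip_force: 30.0
```

```bash
python3 -m creep '[[[0.02,0,0,0,0],[0.02,0,0,0,0],[0.02,0,0,-0.003,0],[0.02,0,0,0,0],[0.02,0,0,0,0]]]'
```

```text
time_s: 16.08
ee_pos: [652.5, -25.1, 42.4]
tcp_rot: [180.0, 0.0, 90.0]
contact_force: [0.4, -0.5, -1.3]
grip_width: 43.4
grip_force: 30.0
```

```bash
python3 -m creep '[[[0.02,0,-0.0005,-0.003,0],[0.02,0,0,-0.002,0],[0.02,0,0,-0.0005,0],[0.02,0,0,0,0],[0.02,0,0,0,0]]]'
```

```text
time_s: 16.5
ee_pos: [652.7, -25.7, 37.7]
tcp_rot: [180.0, 0.0, 90.0]
contact_force: [-2.2, 0.6, 5.8]
grip_width: 43.5
grip_force: 30.0
```

```bash
python3 -m creep '[[[0.088,0,0,0,0],[0.088,0,0,0,0],[0.088,0,0,0,0],[0.088,0,0,0,0],[0.088,0,0,0.02,0],[0.088,0,0,0.04,0],[0.088,0,0,0.04,0],[0.088,0,0,0.04,0],[0.088,-0.02,0.01,0.01,0],[0.088,-0.035,0.018,0,0]]]'
python3 -m creep '[[[0.088,-0.035,0.018,0,0],[0.088,-0.035,0.018,0,0],[0.088,-0.035,0.018,0,0],[0.088,-0.025,0.016,0,0],[0.088,-0.012,0.008,0,0],[0.088,0,0,0,0],[0.088,0,0,0,0]]]'
python3 - <<'E'
from m import *
s=snap('side','s5.png'); t=snap('top','t5.png')
cv2.imwrite('pics/s5c.png',np.hstack([cv2.resize(x,(400,480),interpolation=2) for x in (s['img'][140:260,250:350],t['img'][140:212,295:355])]))
print(proj(t,(652.6,-25.8,12)),proj(t,(652.6,-25.8,82)),proj(t,(652.6,-25.8,89)))
E
```

```text
time_s: 17.33
ee_pos: [603.2, 1.1, 192.9]
tcp_rot: [179.3, 0.1, 89.9]
contact_force: [-0.1, 0.1, 0.5]
grip_width: 88.0
grip_force: 0.0
time_s: 17.92
ee_pos: [456.1, 80.5, 187.1]
tcp_rot: [179.9, 0.0, 90.1]
contact_force: [1.0, -0.4, -0.3]
grip_width: 87.7
grip_force: 0.0
(np.float64(324.68936699315424), np.float64(180.62537923935153)) (np.float64(325.1442669553839), np.float64(175.76399654627676)) (np.float64(325.19231314340607), np.float64(175.25045002996245))
```

View pics/s5c.png

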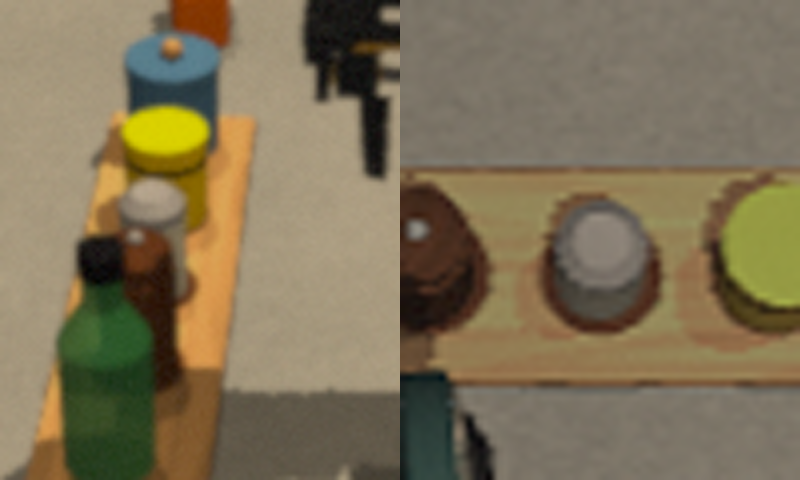

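The salt stands centred, its rim at about (324.7,176.6) against an expected (325.1,175.8). Next is the tin.

```bash
python3 -m creep '[[[0.088,0,0,-0.04,0],[0.088,0,0,-0.04,0],[0.088,0,0,-0.04,0],[0.088,0,0,-0.035,0],[0.088,0,0,-0.012,0],[0.088,0,0,-0.006,0],[0.088,0,0,-0.004,0],[0.088,0,0,0,0],[0.088,0,0,0,0],[0.088,0,0,0,0]]]'
python3 -m creep '[[[0.02,0,0,0,0],[0.02,0,0,0,0],[0.02,0,0,0,0],[0.02,0,0,0,0],[0.02,0,0,0,0],[0.02,0,0,0,0],[0.02,0,0,0,0],[0.02,0,0,0,0]]]'
```

```text
time_s: 18.85
ee_pos: [457.4, 80.4, 11.2]
tcp_rot: [179.8, -0.0, 90.0]
contact_force: [-0.3, -0.4, 1.0]
grip_width: 87.8
grip_force: 0.0
time_s: 19.52
ee_pos: [455.5, 80.3, 9.7]
tcp_rot: [180.0, -0.0, 90.0]
contact_force: [0.4, -0.0, 0.2]
grip_width: 41.2
grip_force: 30.0
```

```bash
python3 -m creep '[[[0.02,0,0,0.02,0],[0.02,0,0,0.04,0],[0.02,0,0,0.04,0],[0.02,0,0,0.04,0],[0.02,0.015,-0.015,0.01,0],[0.02,0.027,-0.027,0,0],[0.02,0.027,-0.027,0,0],[0.02,0.027,-0.027,0,0],[0.02,0.027,-0.027,0,0],[0.02,0.027,-0.027,0,0]]]'
python3 -m creep '[[[0.02,0.027,-0.027,0,0],[0.02,0.016,-0.012,0,0],[0.02,0.004,-0.002,0,0],[0.02,0,0,0,0],[0.02,0,0,0,0],[0.02,0,0,-0.025,0],[0.02,0,0,-0.02,0],[0.02,0,0,-0.01,0],[0.02,0,0,0,0],[0.02,0,0,0,0]]]'
python3 -m creep '[[[0.02,0,0,0,0],[0.02,0,0,0,0],[0.02,0,0,0,0],[0.02,0,0,0,0]]]'
python3 - <<'E'
from m import *
s=snap('side','s6.png'); print(arm.observe()['ee_pos'])
cv2.imwrite('pics/s6c.png',cv2.resize(s['img'][110:230,240:340],(500,600),interpolation=2))
E
```

```text
time_s: 20.35
ee_pos: [606.3, -71.1, 159.3]
tcp_rot: [-180.0, -0.0, 90.0]
contact_force: [-0.5, 1.7, -0.3]
grip_width: 41.3
grip_force: 30.0
time_s: 21.18
ee_pos: [651.3, -109.6, 104.3]
tcp_rot: [-179.9, -0.0, 90.1]
contact_force: [0.3, -0.4, -0.4]
grip_width: 41.4
grip_force: 30.0
time_s: 21.52
ee_pos: [653.2, -110.8, 106.0]
tcp_rot: [179.9, 0.0, 90.0]
contact_force: [0.0, 0.6, -0.6]
grip_width: 40.8
grip_force: 30.0
[ 653.077473   -110.82705794  105.71317478]
```

View pics/s6c.png

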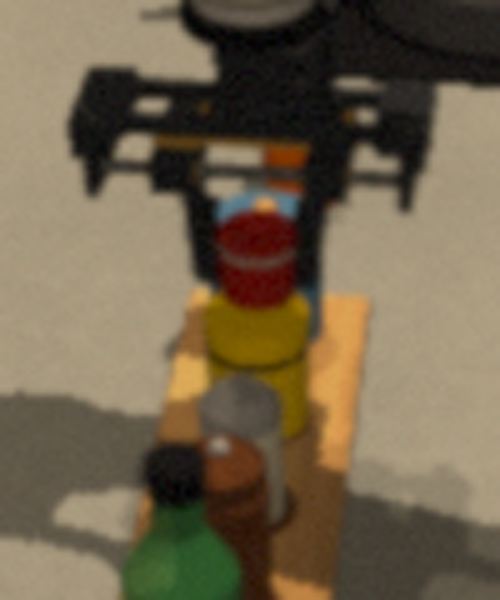

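The tin (column ~257) hangs upright and in line over the jar lid (column ~257). I lower it.

```bash
python3 -m creep '[[[0.02,0,-0.0005,-0.006,0],[0.02,0,0,-0.004,0],[0.02,0,0,-0.0025,0],[0.02,0,0,0,0],[0.02,0,0,0,0],[0.02,0,0,-0.001,0],[0.02,0,0,0,0],[0.02,0,0,0,0]]]'
```

```text
time_s: 22.23
ee_pos: [652.4, -111.2, 91.8]
tcp_rot: [-180.0, 0.0, 90.0]
contact_force: [-3.2, 0.5, 6.1]
grip_width: 41.4
grip_force: 30.0
```

Contact shows (6 N). I release, lift and retreat for a check.

```bash
python3 -m creep '[[[0.088,0,0,0,0],[0.088,0,0,0,0],[0.088,0,0,0,0],[0.088,0,0,0,0],[0.088,0,0,0.01,0],[0.088,0,0,0.03,0],[0.088,0,0,0.04,0],[0.088,0,0,0.04,0],[0.088,-0.03,0,0,0],[0.088,-0.04,0,0,0]]]'
python3 -m creep '[[[0.088,-0.04,0,0,0],[0.088,-0.04,0,0,0],[0.088,-0.04,0,0,0],[0.088,-0.03,-0.02,0,0],[0.088,-0.01,-0.02,0,0],[0.088,0,0,0,0],[0.088,0,0,0,0]]]'
python3 - <<'E'
from m import *
s=snap('side','s7.png'); t=snap('top','t7.png')
cv2.imwrite('pics/s7c.png',np.hstack([cv2.resize(x,(400,480),interpolation=2) for x in (s['img'][120:240,240:340],t['img'][130:226,285:365])]))
for c,b,_ in comps(t,(335,155,370,192),red,1): print(c,b,onz(t,*c,122))
E
```

```text
time_s: 23.07
ee_pos: [586.9, -111.9, 216.8]
tcp_rot: [179.4, 0.1, 90.1]
contact_force: [-0.7, -1.0, 0.8]
grip_width: 88.1
grip_force: 0.0
time_s: 23.65
ee_pos: [422.5, -151.7, 212.2]
tcp_rot: [179.9, 0.0, 89.9]
contact_force: [0.2, 1.1, -0.4]
grip_width: 88.1
grip_force: 0.0
[353.3115942  174.10869565] [347 168  13  13 138] [ 649.76729834 -110.95956564]
```

View pics/s7c.png

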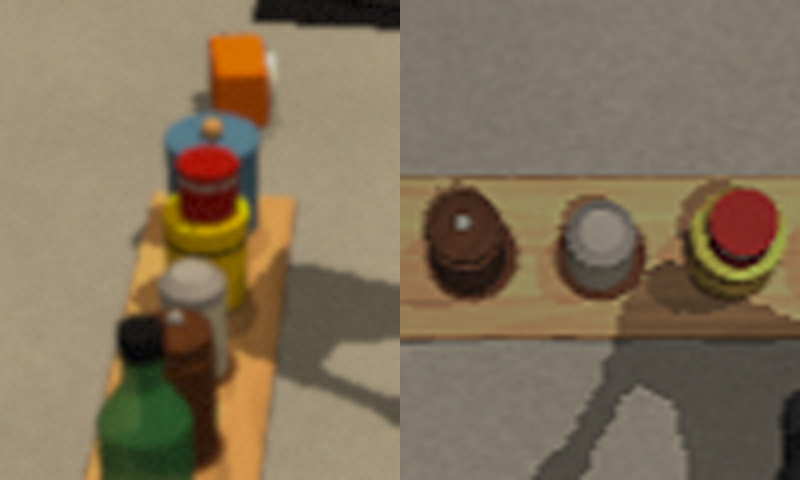

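The crops show all four standing upright in order, with the tin centred on the jar lid within about 2–3 mm (lid at (353.3,174.1) in the top view). Nothing has been knocked over, and the gripper is clear.

```bash
python3 -c "
from plant import arm
print(arm.job_done())"
```

```text
the job is handed in; nothing more can be done
None
```

The job is done and handed in at about 24 s: mill, salt and jar stand upright on their spots with the tin on the jar, all centred to within about 3 mm in the pictures, and nothing was knocked over.

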